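Shut the filament dryer and look in under its outer lid

ROBOT

A 6-joint arm with a two-finger parallel gripper is mounted at the origin on the work surface. World frame = base frame: x ahead of the robot, y to its left, z up, the work surface at z = 0. Lengths are in m, angles in rad, forces in N, time in s.
With the tool pointing down it reaches from about 0.3 to 0.85 m from the base axis. Payload 5.4 kg.
Tool frame: the origin (TCP) lies between the finger pads, 19 mm behind the fingertips; this is the grasp point; z points along the fingers, y is the line along which they close (so a half turn about z gives the same grasp; the last joint's range is limited). The gripper opens to 85 mm and grips with 20 to 120 N. Pads are 22 mm wide; open, the fingers measure 114 mm over their backs; the gripper's body (76 mm by 85 mm) begins 54 mm behind the grasp point. The pads swing forward as they close: fully open they stand 13 mm farther back than shut.
Start: joints at [1.087, 0.158, 1.597, -0, 1.386, -0.21], TCP at [0.155, 0.554, 0.25] pointing down, gripper open.
Joint ranges: [-2.91, 2.91], [-0.94, 2.29], [0.18, 2.7], [-1.29, 4.43], [0.17, 2.64], [-3, 3]. Speed limits (rad/s): [2.57, 2.57, 3.14, 3.14, 3.14, 3.14].

INTERFACE

Orientations are given as a rotation vector (axis times angle).
In Python, from bench import env gives the robot as it stands. Calls block until the motion is done:
- env.goto(position, orientation): joint-space move of the TCP to a pose.
- env.move_linear(position, rotation=None, speed=0.15, guard=None): straight line of the TCP; rotation=None keeps the orientation; speed is the mean speed in m/s. With guard (N) it stops when the force on the tool has changed by that much, and returns True; else False.
- env.movej(angles): joint-space move.
- env.command_gripper(opening, grip_force=None): opening from 0.0 (shut) to 1.0 (fully open); grip_force is the grip in N (None keeps the last); returns when the fingers have stopped.
- env.pause(seconds).
- env.ik(position, orientation): joint angles nearest the present ones, or None.
- env.sense(): the state.
- env.read_camera(name): name is "scene" or "top" or "wrist"; returns a dict with "color" (384x512x3 uint8, red, green, blue), "z_map" (384x512 float32, m along the optical axis (not along the pixel's ray), 0 where there is no reading), "intrinsics" (3x3 intrinsics, pixels), "rvec" (rotation vector, rad) and "tvec" (3), from world to camera coordinates, as OpenCV has them. Camera axes: x right, y down, z forward; pixel columns grow to the right and rows downward; lengths in m; the calibration is good to about 2 mm. A picture is of the moment at which its call begins.
A pose or a line that the arm cannot do raises env.Unreachable and nothing moves.
- env.close_job(): hands the job in; it is judged then, once.
Trained networks look in a picture, given as the dict that the camera call returned (one of the last four; its "shot" number tells which), for a name from the list of things; names that differ only in an ending like _2 or _b are one class to them, and where a whole thing is asked for, a point or a joint stands for the part that bears it (a point fixed in the world has none). Each returns a list of dicts, best first, with "conf" (0 to 1); they miss things now and then, are a little off and sometimes report something else, mostly with a low value. They report only what shows in the picture. A call takes as long as a camera call.
- env.search_frame(thing, picture): "position" ([x, y, z] in m, in the coordinates of the camera as it stood for that picture, good to about 4 mm: the middle of the surface that is visible of it).
- env.outline_of(thing, picture): "region" (384x512 bool, what is visible of it).
The state is a dict: "t": time; "q": joint angles; "dq": joint speeds; "joint_torque": joint torques, N m; "eef_pos": TCP position; "eef_rot": TCP orientation; "contact_force": force on the tool from outside, world axes, zero at the start; "ft_torque": the same for the moment, N m; "grip_width": opening from 0.0 (shut) to 1.0 (fully open); "finger_force": force on a finger pad.
Only numpy, scipy, OpenCV 4.12 (cv2) and the standard library are available. Lean on these libraries where they do the work, as an engineer would, in place of code of your own. Each camera call takes 0.05 s, during which the arm holds its last target. There are 200 camera calls.

TASK

The filament dryer stands open with both its lids thrown back. First turn its heat dial until the pointer stands at the raised wedge mark on the deck; then swing the two lids down together, without letting either one drop, until both are fully shut and the framed clear inner lid is down on its rim. Then raise the outer lid alone about halfway (around 45 degrees), leaving the inner lid fully shut, and finish while still holding the outer lid up there in the gripper so that the spool can be watched through the clear lid; knock nothing else about.

Things in the scene. Friction and masses are not known exactly. Their poses are not given: they have to be found in the camera images.
- dryer: Filament dryer, fixed: black box, open-topped chamber 180 x 180 mm, 76 mm high, and along its +y side a control deck 180 mm (x) by 85 mm (y), top 66 mm high, at y 90 to 175 mm. Origin: on the bench under the chamber's centre. x points from the front (where the lids' grips lie when shut) to the back (the hinge), z up.
- dial (a joint): Heat dial on the deck, axis vertical, at x -25, y +132.5 mm of the dryer. Value in rad, 0 to 4.71, grows clockwise seen from above; at 0 the pointer points front-left (135 degrees from the dryer's x towards its y), at 2.356 straight to the back (+x), where the raised wedge mark stands. Stays where it is left (friction 0.04 N m).
- dial_grip (a point): On the dial's axis, 96 mm above the bench: a good TCP height to grip the bar from above. x axis along the bar to the pointer end. The dial: grey skirt, radius 22 mm, 67 to 75 mm above the bench, with a bar across it 40 mm long, 12 mm thick, top at 103 mm; a white line along one half of the bar and down that end marks the pointer.
- dial_index (a point): The inner point of the raised white wedge (10 mm long, 12 mm wide, 2.5 mm high) on the deck, 30 mm from the dial's axis towards the dryer's back; the other marks around the dial are thin ticks every 22.5 degrees.
- lid_hinge (a point): Middle of the hinge line shared by both lids: 88 mm behind the dryer's origin, 78 mm above the bench; the line runs along the dryer's y.
- outer_lid (a joint): Outer lid: grey slab 180 x 182 x 21 mm, 0.33 to 0.6 kg, one black grip at the middle of its free edge. Rad: 0 shut (level), grows opening, stop at 1.65 (leaning back). Free hinge, no stay: above about 1.3 it leans open by itself, below that it falls shut if let go. Buffers under it touch the inner lid when both are at one angle: lowering it pushes the inner lid down; raising it leaves that.
- outer_grip (a point): Centre of the outer lid's grip: black block 40 mm wide (dryer's y), 40 mm long, of which 39 mm project beyond the lid's edge, 18 mm thick; 197 mm from the hinge line along the lid and 26 mm above it square to the lid (shut: 109 mm in front of the dryer's origin, 95 to 113 mm above the bench). Axes as the dryer's when shut, turning with the lid: z is its outer face.
- inner_lid (a joint): Inner lid: clear pane in an aluminium frame, 173 x 176 x 7 mm, 0.25 kg, on the same hinge line under the outer lid, its own black grip right under the outer one's. Rad: 0 shut (level), grows opening, stop at 1.62. Stiff hinge (0.28 N m): it stays wherever it is left and moves only when pushed or pulled.
- inner_grip (a point): Centre of the inner lid's grip: black block 46 mm wide (3 mm wider than the outer grip on each side), 38 mm long, 9 mm thick, 196 mm from the hinge line along the lid and 5.5 mm above it (shut: 79 to 88 mm above the bench, 7 mm of air up to the outer grip). Fingers that reach below its top close on this one instead and lift both lids.
- gear: Bystander: red printed gear cup, 72 mm across, 58 mm high, beside the deck. Origin under its centre. Leave alone.
- calipers: Bystander: steel calipers lying to the right of the dryer, 200 x 60 x 12 mm. Leave alone.
- glue_stick: Bystander: white glue stick standing right of the dryer, 30 mm across, 100 mm high. Leave alone.
- scraper: Bystander: scraper lying to the right. Leave alone.
- cutters: Bystander: side cutters lying to the right, 120 mm long. Leave alone.
- alcohol_bottle: Bystander: bottle 60 mm across, 160 mm high, standing to the left. Leave alone.
- spare_spool: Bystander: filament spool lying flat to the left, 160 mm across, 45 mm high. Leave alone.
- nozzle_cup: Bystander: small steel cup, 60 mm across, 40 mm high, back right. Leave alone.

How it is judged:
On the way, in this order (a step that is already met when the one before it is completed fails the run):
1. the dial's pointer stands at the wedge mark (within 7 degrees), both lids still open (value of joint dial between 2.236 and 2.476 rad and value of joint outer_lid above 1.2 rad), for 0.2 s.
2. the lids come down together, the inner one nested against the outer (outer lid between 14 and 63 degrees, the lids within 9 degrees of each other) (value of joint outer_lid between 0.25 and 1.1 rad and angle between the z axis of outer_grip and the z axis of inner_grip, either way round below 0.16 rad), for 0.1 s.
3. both lids are fully shut (within 2 degrees) (value of joint each of inner_lid, outer_lid below 0.035 rad), for 0.2 s.
4. the outer lid is up by more than 31 degrees, the inner lid still shut (value of joint inner_lid below 0.035 rad and value of joint outer_lid above 0.55 rad), for 0.2 s.
At the end, for the whole second after the job is handed in: The dial points at the wedge within 0.12 rad; the inner lid is shut (below 0.035 rad) and not touched; the outer lid stands still between 0.55 and 1.05 rad (31 to 60 degrees), held up by the fingers, which are still on it (all of step 4 and value of joint dial between 2.236 and 2.476 rad and value of joint outer_lid below 1.05 rad and velocity of joint outer_lid between -0.1 and 0.1 rad/s and contact force between the fingers and outer_lid above 0.5 N and contact force between the fingers and inner_lid below 0.2 N); the arm keeps its last pose, push and grip.
It fails at once if a lid is let drop or slammed (faster than 4 rad/s downwards) (velocity of joint any of outer_lid, inner_lid below -4 rad/s).
It fails at once if a bystander is moved by more than 30 mm or tipped (distance of any of gear, calipers, glue_stick, scraper, cutters, alcohol_bottle, spare_spool, nozzle_cup from where it was at the start of the episode above 0.03 m or angle between any of gear, calipers, glue_stick, scraper, cutters, alcohol_bottle, spare_spool, nozzle_cup's own z axis and vertical above 0.5 rad).
It also fails if it takes over 54 s, if anything falls off the work surface, if the arm or the gripper's body presses on something with over 40 N, if the wrist force passes 120 N, or if a joint passes its speed limit or range.

## Working session

There is one attempt and no reset: what is moved stays moved. The work goes in short steps, each a Python script; the robot and the scene stay as the last script left them, time stands still between calls to the robot, and variables do not carry over. Pictures are saved under pics/ and viewed, at most 10 in all, crops included, and the job is handed in when it is done.

```bash
mkdir -p pics; ls; cat > h.py <<'E'
import numpy as np, cv2
from scipy.spatial.transform import Rotation as R
from bench import env
def cam2w(p,P): return R.from_rotvec(np.ravel(p["rvec"])).inv().apply(np.asarray(P)-np.ravel(p["tvec"]))
def cloud(p):
    K=p["intrinsics"]; z=p["z_map"]; v,u=np.indices(z.shape)
    X=np.stack([(u-K[0,2])/K[0,0]*z,(v-K[1,2])/K[1,1]*z,z],-1)
    return cam2w(p,X.reshape(-1,3)).reshape(X.shape)
def save(p,n,s=1): 
    im=cv2.cvtColor(p["color"],cv2.COLOR_RGB2BGR); cv2.imwrite(f"pics/{n}.png",im)
E
python3 - <<'E'
from h import *
np.set_printoptions(precision=4,suppress=True)
ims=[]
for c in("scene","top"):
    p=env.read_camera(c); ims.append(p["color"]); np.save(f"{c}.npy",p,allow_pickle=True)
    for t in("dryer","dial","dial_grip","dial_index","outer_grip","inner_grip","outer_lid","inner_lid","gear","alcohol_bottle","glue_stick"):
        r=env.search_frame(t,p)
        print(c,t,[(cam2w(p,x["position"]),round(x["conf"],2)) for x in r[:2]])
cv2.imwrite("pics/a.png",cv2.cvtColor(np.vstack(ims),cv2.COLOR_RGB2BGR)[:, :])
im=cv2.imread("pics/a.png"); cv2.imwrite("pics/a.png",np.hstack([im[:384],im[384:]])[:, :] if 0 else cv2.resize(im,(400,600)))
for c,i in zip("st",ims): cv2.imwrite(f"pics/{c}.png",cv2.cvtColor(i,cv2.COLOR_RGB2BGR))
print(env.sense())
E
```

```text
pics
scene dryer [(array([0.6852, 0.0436, 0.1669]), 0.83)]
scene dial [(array([0.435 , 0.4084, 0.0833]), 0.57), (array([0.6871, 0.0447, 0.1686]), 0.34)]
scene dial_grip [(array([0.5871, 0.1876, 0.0885]), 0.61), (array([0.698 , 0.0128, 0.1923]), 0.25)]
scene dial_index [(array([0.6836, 0.0418, 0.1663]), 0.89), (array([ 0.528 , -0.508 ,  0.0032]), 0.34)]
scene outer_grip [(array([0.6995, 0.0173, 0.1935]), 0.69)]
scene inner_grip [(array([0.653 , 0.0269, 0.2508]), 0.94), (array([0.6974, 0.0194, 0.1942]), 0.23)]
scene outer_lid [(array([0.698 , 0.0182, 0.1971]), 0.83)]
scene inner_lid [(array([0.6534, 0.0263, 0.2491]), 0.63)]
scene gear [(array([0.6312, 0.2846, 0.0613]), 0.62)]
scene alcohol_bottle [(array([0.4322, 0.4091, 0.0826]), 0.95), (array([0.5853, 0.1861, 0.0876]), 0.51)]
scene glue_stick [(array([ 0.4873, -0.0953,  0.0662]), 0.75), (array([0.6354, 0.2858, 0.059 ]), 0.69)]
top dryer [(array([0.6062, 0.0732, 0.0693]), 0.66)]
top dial [(array([0.5781, 0.1848, 0.0743]), 0.47)]
top dial_grip [(array([0.598 , 0.4453, 0.0469]), 0.18)]
top dial_index [(array([0.6108, 0.0679, 0.0675]), 0
[... 266 characters left out ...]
 0.85)]
top gear [(array([0.6219, 0.2911, 0.0603]), 0.5), (array([0.5766, 0.1846, 0.074 ]), 0.49)]
top alcohol_bottle [(array([0.4167, 0.4052, 0.1066]), 0.88)]
top glue_stick [(array([ 0.4841, -0.0883,  0.0984]), 0.43)]
{'t': 1.2, 'q': array([ 1.0869,  0.1584,  1.597 ,  0.    ,  1.3862, -0.2101]), 'dq': array([-0.0005,  0.0004,  0.0005, -0.0001,  0.0003, -0.0001]), 'joint_torque': array([ -0.0001, -39.6031, -33.1696,  -0.0005,   0.0007,  -0.    ]), 'eef_pos': array([0.1555, 0.5536, 0.25  ]), 'eef_rot': array([-0.4288, -3.1122,  0.    ]), 'contact_force': array([-0.4285, -0.3788,  0.8305]), 'ft_torque': array([-0.0039, -0.0498, -0.0582]), 'finger_force': 0.0, 'grip_width': 0.9990866769216192}
```

View pics/s.png

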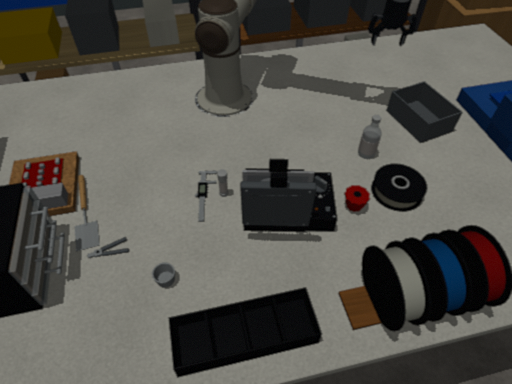

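View pics/t.png

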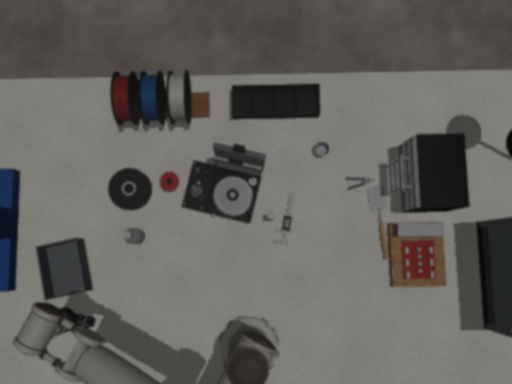

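```bash
python3 - <<'E'
from h import *
np.set_printoptions(precision=4,suppress=True)
# fits: deck rect and chamber rim from clouds, both cameras
for c in("scene","top"):
    p=np.load(f"{c}.npy",allow_pickle=True).item(); X=cloud(p); ok=p["z_map"]>0
    near=ok&(abs(X[...,0]-.6)<.25)&(X[...,1]>-.1)&(X[...,1]<.26)
    for n,lo,hi in(("deck",.062,.0685),("rim",.0735,.0795),("bar",.099,.107)):
        m=near&(X[...,2]>lo)&(X[...,2]<hi); P=X[m]
        if n=="bar": P=P[(P[:,1]>.13)&(abs(P[:,0]-.58)<.05)]
        if len(P)<5: continue
        r=cv2.minAreaRect(P[:,:2].astype(np.float32)); print(c,n,len(P),np.median(P,0),r)
E
```

```text
scene deck 782 [0.6347 0.1863 0.0657] ((0.5930737257003784, 0.14401932060718536), (0.47392961382865906, 0.23231537640094757), 40.96615982055664)
scene rim 138 [0.5054 0.0627 0.0767] ((0.6152695417404175, 0.09261545538902283), (0.45595505833625793, 0.25625741481781006), 55.86567306518555)
scene bar 45 [0.5794 0.1855 0.1028] ((0.5797524452209473, 0.18596860766410828), (0.03666813671588898, 0.01319887489080429), 31.82537841796875)
top deck 590 [0.6029 0.1681 0.0655] ((0.5719813108444214, 0.08093190938234329), (0.3738376498222351, 0.18527168035507202), 74.12882995605469)
top rim 299 [0.5844 0.1334 0.0762] ((0.600997805595398, 0.10916104912757874), (0.47221875190734863, 0.2558261454105377), 50.8463134765625)
top bar 18 [0.5778 0.1863 0.1045] ((0.5783329010009766, 0.18649424612522125), (0.03826158121228218, 0.01129514817148447), 30.758758544921875)
```

The scene view shows the dryer at about (290,200), its lids standing open towards +x and the grip at (279,172). In the top view the dryer is at (222,190), turned about -15°, with the dial at (197,190) and the gear cup at (169,181). Next I'll take two wrist views from above the front.

```bash
cat >> h.py <<'E'
np.set_printoptions(precision=4,suppress=True)
def rv(x,z):
    "tool orientation from tool z and approx tool x"
    z=np.array(z,float); z/=np.linalg.norm(z); x=np.array(x,float); x-=z*(x@z); x/=np.linalg.norm(x)
    return R.from_matrix(np.stack([x,np.cross(z,x),z],1)).as_rotvec()
E
python3 - <<'E'
from h import *
s=env.sense(); print(R.from_rotvec(s["eef_rot"]).as_matrix())
x0=R.from_rotvec(s["eef_rot"]).as_matrix()[:,0]
print(env.ik([.155,.554,.4],s["eef_rot"]))
for k,pos in enumerate([(.42,.12,.42),(.47,.17,.38)]):
    for xx in ((-.97,.25,0),(.97,-.25,0)):
        q=env.ik(pos,rv(xx,(0,0,-1))); print(xx,q)
        if q is not None: break
    env.goto(pos,rv(xx,(0,0,-1)))
    p=env.read_camera("wrist"); np.save(f"w{k}.npy",p,allow_pickle=True); save(p,f"w{k}")
    print("cam at",cam2w(p,np.zeros(3)))
    for t in("dryer","dial","dial_grip","dial_index","outer_grip","inner_grip","outer_lid","inner_lid","gear"):
        r=env.search_frame(t,p)
        print(t,[(cam2w(p,x["position"]),round(x["conf"],2)) for x in r[:2]])
    X=cloud(p); m=(p["z_map"]>0)&(X[...,2]>.098)&(X[...,2]<.108)&(abs(X[...,0]-.58)<.04)&(abs(X[...,1]-.186)<.04)
    if m.sum()>5: print("bar",m.sum(),cv2.minAreaRect(X[m][:,:2].astype(np.float32)))
print(env.sense()["t"])
E
```

```text
[[-0.9627  0.2704 -0.    ]
 [ 0.2704  0.9627 -0.    ]
 [ 0.     -0.     -1.    ]]
[ 1.088   0.1075  1.3616  0.      1.6725 -0.209 ]
(-0.97, 0.25, 0) [ 0.0002 -0.2623  1.672  -0.      1.7319 -1.3183]
cam at [0.3517 0.1376 0.5432]
dryer [(array([0.6021, 0.0675, 0.063 ]), 0.89)]
dial [(array([0.5706, 0.1838, 0.0797]), 0.75)]
dial_grip [(array([0.5717, 0.1802, 0.0798]), 0.75)]
dial_index [(array([0.6016, 0.0685, 0.0621]), 0.75), (array([0.5718, 0.1838, 0.0779]), 0.44)]
outer_grip []
inner_grip [(array([0.6547, 0.024 , 0.1408]), 0.94)]
outer_lid []
inner_lid [(array([0.6528, 0.0234, 0.1415]), 0.64)]
gear [(array([0.6117, 0.2953, 0.0576]), 0.79)]
bar 156 ((0.5767641067504883, 0.18478770554065704), (0.03858277201652527, 0.012013467960059643), 31.806373596191406)
(-0.97, 0.25, 0) [ 0.1048 -0.0931  1.6017 -0.      1.633  -1.2138]
cam at [0.4019 0.1874 0.5027]
dryer [(array([0.5915, 0.0782, 0.064 ]), 0.94)]
dial [(array([0.5727, 0.1849, 0.079 ]), 0.8), (array([0.6171, 0.2919, 0.0576]), 0.16)]
dial_grip [(array([0.5741, 0.1812, 0.0807]), 0.77)]
dial_index [(array([0.5915, 0.0797, 0.0621]), 0.79)]
outer_grip [(array([0.6965, 0.1116, 0.1388]), 0.43)]
inner_grip [(array([0.6576, 0.04  , 0.14  ]), 0.81)]
outer_lid [(array([0.6936, 0.1111, 0.1397]), 0.67)]
inner_lid [(array([0.6535, 0.0408, 0.1399]), 0.68)]
gear [(array([0.6186, 0.2903, 0.0567]), 0.91)]
bar 200 ((0.5772544741630554, 0.18531036376953125), (0.040353212505578995, 0.012054208666086197), 31.380434036254883)
4.55
```

View pics/w1.png

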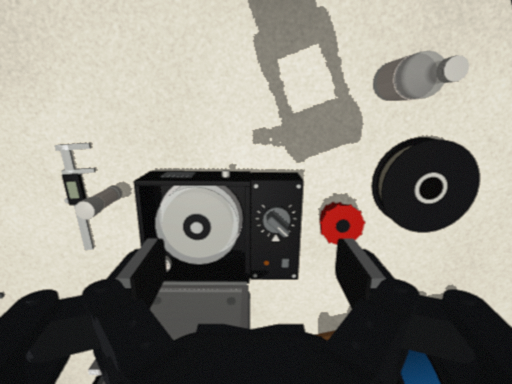

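```bash
python3 - <<'E'
from h import *
from scipy.optimize import minimize
best=[]
for k in(0,1):
    p=np.load(f"w{k}.npy",allow_pickle=True).item(); X=cloud(p); z=X[...,2]; ok=p["z_map"]>0
    d=np.hypot(X[...,0]-.577,X[...,1]-.185)
    b=X[ok&(abs(z-.103)<.004)&(d<.03)][:,:2]; c=b.mean(0); V=np.linalg.svd(b-c)[2][0]; print("bar",c,np.degrees(np.arctan2(V[1],V[0]))%180, (abs(z-.103)<.004).sum())
    m=(ok&(z>.060)&(z<.0715)&(d<.14)).astype(np.uint8)
    m=cv2.morphologyEx(m,cv2.MORPH_OPEN,np.ones((5,5),np.uint8))
    n,l,s,_=cv2.connectedComponentsWithStats(m); j=1+np.argmax(s[1:,4]); P=X[l==j][:,:2].astype(np.float32)
    print("deck",np.median(X[l==j][:,2]),cv2.minAreaRect(P))
    # rim of chamber
    m=(ok&(abs(z-.076)<.004)&(d>.03)&(d<.32)&(X[...,1]<.2)&(X[...,0]<.68)&(X[...,0]>.45)).astype(np.uint8)
    P=X[m>0][:,:2].astype(np.float32); print("rim",len(P),cv2.minAreaRect(P))
    # outline of hinge edge of lid / lid faces
    q=X[ok&(z>.1)&(z<.35)&(X[...,0]>.6)&(X[...,1]<.2)&(X[...,1]>-.12)]
    if len(q)>50:
        c=q.mean(0);N=np.linalg.svd(q-c)[2][2]; print("lid",len(q),c,N,q.min(0),q.max(0))
p=np.load("w1.npy",allow_pickle=True).item()
im=cv2.cvtColor(p["color"],cv2.COLOR_RGB2BGR)[185:285,235:315]
cv2.imwrite("pics/dial.png",cv2.resize(im,None,fx=6,fy=6,interpolation=cv2.INTER_CUBIC))
E
```

```text
bar [0.5764 0.185 ] 32.04596078423312 861
deck 0.06575904162408405 ((0.6011711359024048, 0.17971967160701752), (0.08368204534053802, 0.17916162312030792), 75.24271392822266)
rim 1807 ((0.558561384677887, 0.014850735664367676), (0.2546737790107727, 0.18096515536308289), 75.28558349609375)
lid 3469 [0.6514 0.0231 0.1465] [-0.9658  0.2545 -0.0503] [ 0.6267 -0.0569  0.1001] [0.6763 0.114  0.2099]
bar [0.5762 0.1851] 32.181808911082385 926
deck 0.06567219648001829 ((0.601104199886322, 0.17932215332984924), (0.08509264141321182, 0.17940953373908997), 75.52498626708984)
rim 1932 ((0.55859375, 0.014699563384056091), (0.2543289065361023, 0.1808684766292572), 75.26705169677734)
lid 3594 [0.6568 0.0416 0.1499] [ 0.9666 -0.2547  0.0284] [ 0.6233 -0.065   0.1   ] [0.7006 0.114  0.2541]
```

View pics/dial.png

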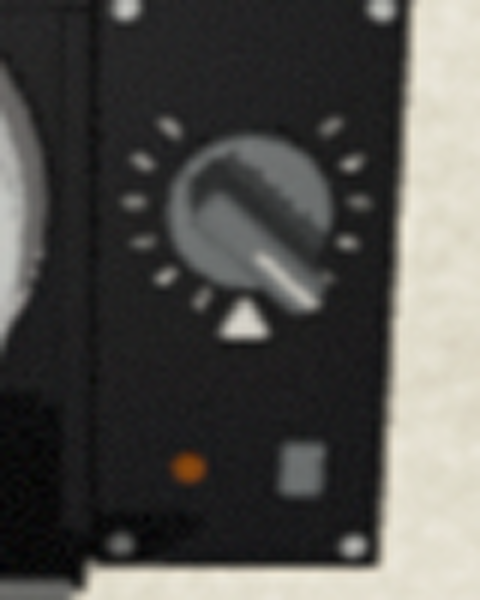

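The pointer (white line, crop (285,280)) lies to the right of the wedge at (243,320), so the dial reads about 1.54 rad. The dryer's yaw is -14.7°, and its predicted dial position agrees with the measured bar to 1 mm. I'll turn the dial now and check which lid-grasp angles are reachable.

```bash
cat >> h.py <<'E'
yaw=np.radians(-14.7); ux=np.array([np.cos(yaw),np.sin(yaw),0]); uy=np.array([-ux[1],ux[0],0]); uz=np.array([0,0,1.])
O=np.array([.6008,.1792,0])-.1325*uy
H=O+.088*ux+.078*uz
def lid(th): return -ux*np.cos(th)+uz*np.sin(th), uz*np.cos(th)+ux*np.sin(th)   # dir, normal
def pose(th,al,h,r=.197,dy=0):
    "TCP pose at lid angle th, tool tilt al from the lid normal"
    d,n=lid(th); z=-(np.cos(al)*n+np.sin(al)*d); x=np.cross(uy,z)
    return H+r*d+h*n+dy*uy, rv(x,z)
E
python3 - <<'E'
from h import *
c=np.array([.5765,.1853,0]); dn=(0,0,-1)
f=lambda a:rv((-np.cos(a),-np.sin(a),0),dn)
a0=np.radians(32.1)
env.command_gripper(.55,40)
env.goto(c+[0,0,.16],f(a0)); env.move_linear(c+[0,0,.098],guard=15)
env.command_gripper(0,40); s=env.sense(); print(s["eef_pos"],s["grip_width"],s["contact_force"],s["t"])
for k in(.33,.67,1.): env.goto(c+[0,0,.098],f(a0+k*(yaw-a0)))
env.pause(.2); print(env.sense()["ft_torque"])
env.command_gripper(.55); env.move_linear(c+[0,0,.17],speed=.2)
s=env.sense(); print(s["t"])
env.goto([.44,.16,.42],rv(-ux,dn))
p=env.read_camera("wrist"); X=cloud(p); ok=p["z_map"]>0
b=X[ok&(abs(X[...,2]-.103)<.004)&(np.hypot(X[...,0]-c[0],X[...,1]-c[1])<.03)][:,:2]; V=np.linalg.svd(b-b.mean(0))[2][0]
print("bar rel dryer deg",len(b),np.degrees(np.arctan2(V[1],V[0])-yaw)%180, b.mean(0))
np.save("w2.npy",p,allow_pickle=True)
for al in(0,20,40,60,75,90):
    print(al,[ (lambda q: '-' if q is None else q.round(2).tolist())(env.ik(*pose(th,np.radians(al),.03))) if th in(1.62,0) else ('-' if env.ik(*pose(th,np.radians(al),.03)) is None else 'ok') for th in(1.62,1.3,1.,.6,.3,0)])
E
```

```text
[0.5775 0.1854 0.0995] 0.12748247664606221 [-0.8544 -0.483   6.6443] 6.9583
[-0.2092  0.1804  0.004 ]
9.2083
bar rel dryer deg 160 179.54763176370983 [0.5759 0.1852]
0 ['-', '-', 'ok', 'ok', 'ok', [-0.09, 0.05, 2.02, -0.0, 1.08, -1.4]]
20 ['-', 'ok', 'ok', 'ok', 'ok', [-0.04, -0.17, 2.26, -0.11, 0.71, -1.29]]
40 ['-', 'ok', 'ok', 'ok', 'ok', [0.02, -0.29, 2.48, -0.59, 0.32, -0.8]]
60 [[-0.17, 0.94, 0.56, 0.06, 2.21, -1.46], 'ok', 'ok', 'ok', 'ok', [0.1, -0.17, 2.61, 3.93, 0.43, 1.01]]
75 [[-0.16, 0.7, 0.88, 0.03, 1.88, -1.47], 'ok', 'ok', 'ok', '-', [0.14, 0.15, 2.6, 3.62, 0.95, 1.39]]
90 [[-0.15, 0.48, 1.15, 0.01, 1.56, -1.46], 'ok', 'ok', 'ok', 'ok', [-1.93, 2.19, 2.49, 1.57, 1.47, 0.03]]
```

Dial set: the bar is within 0.5° of the dryer's axis. Next I'll find the lid's opening angle from the scene camera and check the pre-grasp IK.

```bash
python3 - <<'E'
from h import *
p=env.read_camera("scene"); save(p,"s2"); X=cloud(p); ok=p["z_map"]>0
L=(X-H)@np.stack([ux,uy,uz],1)   # hinge coords
m=ok&(abs(L[...,1])<.085)&(L[...,2]>.06)&(L[...,2]<.165)&(L[...,0]>0)&(L[...,0]<.12)
A=L[m]; c=A.mean(0); print(len(A),c,np.linalg.svd(A-c)[2][2])
g=L[ok&(abs(L[...,1])<.05)&(L[...,2]>.183)&(L[...,2]<.24)&(abs(L[...,0])<.12)]; print(len(g),g.min(0),np.median(g,0),g.max(0))
g=g[g[:,2]>.205] if (g[:,2]>.205).sum()>5 else g; print(np.percentile(g,[2,50,98],axis=0))
for th in(1.65,1.6):
  for al in(60,70,80):
    for b in(0,.06,.12):
        P,r=pose(th,np.radians(al),.032,.203); z=R.from_rotvec(r).apply([0,0,1]); q=env.ik(P-b*z,r); print(th,al,b,P-b*z,q)
E
```

```text
1809 [ 0.0402 -0.0003  0.1194] [ 0.9891 -0.0009  0.1473]
464 [-0.0066 -0.0229  0.1831] [ 0.0358 -0.      0.2061] [0.0547 0.023  0.217 ]
[[-0.0052 -0.0205  0.2055]
 [ 0.0383  0.0003  0.2131]
 [ 0.0535  0.022   0.2161]]
1.65 60 0 [0.6987 0.0165 0.2778] [-0.1694  1.0101  0.4481  0.0653  2.2833 -1.4562]
1.65 60 0.06 [0.7316 0.0079 0.3273] None
1.65 60 0.12 [ 0.7645 -0.0007  0.3767] None
1.65 70 0 [0.6987 0.0165 0.2778] [-0.1646  0.8283  0.6894  0.043   2.0501 -1.4673]
1.65 70 0.06 [0.7228 0.0102 0.3324] [-0.1674  0.9466  0.3983  0.0465  2.2229 -1.4614]
1.65 70 0.12 [0.7469 0.0039 0.387 ] None
1.65 80 0 [0.6987 0.0165 0.2778] [-0.1589  0.6701  0.8954  0.0253  1.8286 -1.4698]
1.65 80 0.06 [0.7133 0.0127 0.3359] [-0.1608  0.7151  0.7175  0.0259  1.9614 -1.4682]
1.65 80 0.12 [0.7278 0.0089 0.394 ] [-0.1627  0.8051  0.469   0.0276  2.1201 -1.4655]
1.6 60 0 [0.689  0.0191 0.28  ] [-0.167   0.9119  0.5868  0.0578  2.1931 -1.4608]
1.6 60 0.06 [0.7194 0.0111 0.331 ] None
1.6 60 0.12 [0.7499 0.0031 0.3821] None
1.6 70 0 [0.689  0.0191 0.28  ] [-0.1619  0.7473  0.7981  0.0379  1.9726 -1.468 ]
1.6 70 0.06 [0.7104 0.0135 0.3357] [-0.1645  0.8298  0.5651  0.0399  2.1231 -1.4643]
1.6 70 0.12 [0.7318 0.0078 0.3915] None
1.6 80 0 [0.689  0.0191 0.28  ] [-0.1558  0.5979  0.989   0.0207  1.7574 -1.4682]
1.6 80 0.06 [0.7007 0.016  0.3387] [-0.1574  0.6262  0.8357  0.021   1.8824 -1.4672]
1.6 80 0.12 [0.7125 0.0129 0.3975] [-0.159   0.6859  0.6357  0.0219  2.0227 -1.4656]
```

The grip's extent (back 53 mm, top 216 mm above and behind the hinge, centred in y) fits outer_lid at about 1.65. I'll grasp at 75° tilt.

```bash
python3 - <<'E'
from h import *
al=np.radians(75); P,r=pose(1.65,al,.031,.203); z=R.from_rotvec(r).apply([0,0,1])
env.command_gripper(.8,35)
env.goto(P-.10*np.array([0,0,-1])-.02*ux,rv(-ux,(0,0,-1)))
env.goto(P-.07*z,r)
print("guard",env.move_linear(P,speed=.08,guard=12))
env.command_gripper(0,35); s=env.sense(); print(s["eef_pos"]-P,s["grip_width"],s["finger_force"],s["contact_force"],s["t"])
p=env.read_camera("scene"); cv2.imwrite("pics/g.png",cv2.resize(cv2.cvtColor(p["color"],cv2.COLOR_RGB2BGR)[100:260,180:380],None,fx=3,fy=3))
a0,a1=75,20; ths=np.linspace(1.65,0,22)
print([ (round(t,2)) for t in ths if env.ik(*pose(t,np.radians(a1+(a0-a1)*t/1.65),.031,.203)) is None])
E
```

```text
guard False
[ 0.0003 -0.0001  0.0006] 0.4638236739507685 37.41163372993469 [ 1.9989 -0.712   2.5552] 13.7917
[]
```

View pics/g.png

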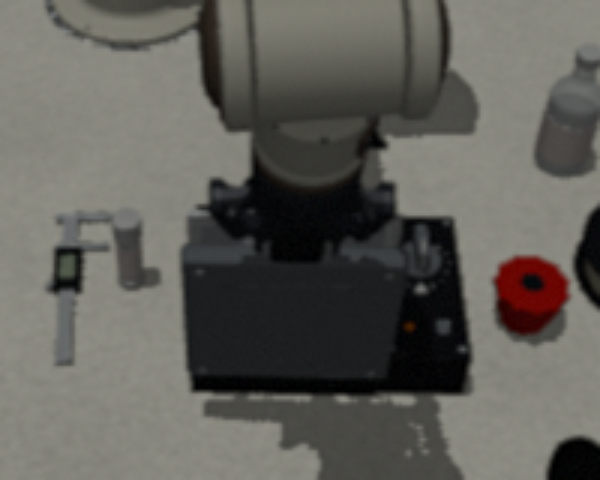

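The image shows the fingers on the outer grip at (300,240). The 39.4 mm width confirms only the outer grip is held. Lowering both lids now.

```bash
python3 - <<'E'
from h import *
a0,a1=75,20
for t in np.linspace(1.65,0,17)[1:]:
    P,r=pose(t,np.radians(a1+(a0-a1)*t/1.65),.031,.203)
    g=env.move_linear(P,r,speed=.12,guard=25 if t<.3 else 45)
    s=env.sense(); print(round(t,2),g,s["contact_force"].round(1),round(s["grip_width"],3),(s["eef_pos"]-P).round(4),round(s["t"],2))
    if g: break
p=env.read_camera("scene"); np.save("s3.npy",p,allow_pickle=True)
cv2.imwrite("pics/l.png",cv2.resize(cv2.cvtColor(p["color"],cv2.COLOR_RGB2BGR)[100:260,180:380],None,fx=3,fy=3))
L=(cloud(p)-H)@np.stack([ux,uy,uz],1); m=(L[...,0]<-.03)&(L[...,0]>-.15)&(abs(L[...,1])<.08)&(L[...,2]>0)&(L[...,2]<.12)&(p["z_map"]>0)
A=L[m]; A=A[abs(A[:,2]-np.median(A[:,2]))<.01]; c=A.mean(0); print(len(A),c,np.linalg.svd(A-c)[2][2])
E
```

```text
1.55 False [ 1.  -0.4  3.4] 0.463 [ 0.0001 -0.0001  0.0006] 14.17
1.44 False [ 1.1 -0.6  3.6] 0.463 [ 0.0004 -0.0002  0.0007] 14.49
1.34 False [ 0.7 -1.5  6.5] 0.462 [ 0.0006 -0.0002  0.0007] 14.82
1.24 False [-1.1 -1.3  7.2] 0.462 [ 0.0004 -0.0002  0.0007] 15.14
1.13 False [-1.6 -1.8  7.1] 0.462 [ 0.0002 -0.0001  0.0005] 15.47
1.03 False [-2.7 -1.1  6.7] 0.458 [-0.0001 -0.0001  0.0003] 15.79
0.93 False [-3.2 -0.1  6.6] 0.459 [-0.0004 -0.     -0.    ] 16.12
0.82 False [-5.4 -0.7  5.6] 0.46 [-0.0009  0.0001 -0.0006] 16.44
0.72 False [-4.8 -0.5  3.9] 0.464 [-0.0012  0.0001 -0.0011] 16.77
0.62 False [-4.7 -0.4  1.5] 0.462 [-0.0009  0.0001 -0.0011] 17.09
0.52 False [-2.8 -1.  -0.4] 0.457 [-0.0002 -0.0001 -0.0004] 17.42
0.41 False [-2.7 -1.3 -1.7] 0.462 [ 0.     -0.0002 -0.    ] 17.74
0.31 False [-3.6 -4.  -1. ] 0.465 [ 0.0002 -0.0002  0.0004] 18.07
0.21 False [-4.4 -3.3 -1.9] 0.463 [ 0.0003 -0.0002  0.0006] 18.39
0.1 False [-3.7 -4.5 -1.4] 0.464 [ 0.0003 -0.0003  0.0006] 18.72
0.0 False [-4.6 -4.4 -0.9] 0.46 [ 0.0005 -0.0003  0.0007] 19.04
1796 [-0.0877 -0.0002  0.0376] [-0.0235 -0.0022 -0.9997]
```

View pics/l.png

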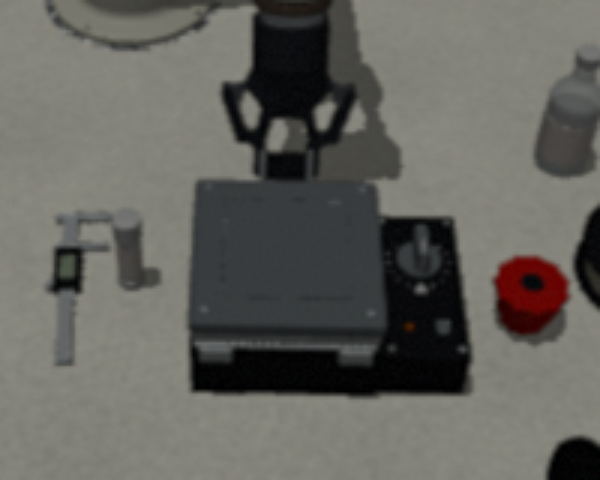

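Both lids are nested and almost shut, tilted about 1.3°. There is no seat force yet, so I'll press down with a guard, let go, and look.

```bash
python3 - <<'E'
from h import *
s=env.sense(); p0=s["eef_pos"]
g=env.move_linear(p0-[0,0,.012],speed=.02,guard=25); s=env.sense(); print(g,s["eef_pos"]-p0,s["contact_force"],s["t"])
env.pause(.3)
env.command_gripper(.8,30); env.pause(.2)
def tilt():
    p=env.read_camera("scene"); L=(cloud(p)-H)@np.stack([ux,uy,uz],1); m=(L[...,0]<-.03)&(L[...,0]>-.15)&(abs(L[...,1])<.08)&(L[...,2]>0)&(L[...,2]<.12)&(p["z_map"]>0)
    A=L[m]; A=A[abs(A[:,2]-np.median(A[:,2]))<.01]; c=A.mean(0); print(c,np.linalg.svd(A-c)[2][2]); return p
tilt()
z=R.from_rotvec(s["eef_rot"]).apply([0,0,1]); P=s["eef_pos"]-.09*z
env.move_linear(P,speed=.15)
P2=O-.19*ux+.05*uy+.30*uz
p=tilt()
try:
    env.goto(O-.30*ux+.24*uz, rv(uz,ux-.5*uz)); w=env.read_camera("wrist"); save(w,"w3"); np.save("w3.npy",w,allow_pickle=True)
except env.Unreachable as e: print("unreach",e)
print(env.sense()["t"])
E
ls pics
```

```text
True [-0.0004  0.0001 -0.0037] [-10.9231  -0.793   13.8152] 19.45
[-0.0877  0.0004  0.0357] [ 0.0036 -0.0005  1.    ]
[-0.0876 -0.0001  0.0358] [-0.0005  0.0006 -1.    ]
unreach the arm cannot take that pose within its joint ranges
21.2083
a.png
dial.png
g.png
l.png
s.png
s2.png
t.png
w0.png
w1.png
```

The lids are level and seated (tilt under 0.004 rad). Next I'll measure the grip tops from above with the wrist camera before regrasping.

```bash
python3 - <<'E'
from h import *
print([(th,env.ik(*pose(th,0,.032,.198)) is not None) for th in(0,.2,.4,.6,.7,.785,.85)])
G=O-.109*ux
for k,b in enumerate((.14,.20)):
    env.goto(G-.02*k*ux+b*uz+.1*uz*0+.03*uz, rv(-ux,(0,0,-1)))
    p=env.read_camera("wrist"); np.save(f"g{k}.npy",p,allow_pickle=True)
    L=(cloud(p)-O)@np.stack([ux,uy,uz],1); ok=p["z_map"]>0
    m=ok&(L[...,0]>-.135)&(L[...,0]<-.095)&(abs(L[...,1])<.035)
    A=L[m&(L[...,2]>.104)&(L[...,2]<.122)]; B=L[m&(L[...,2]>.075)&(L[...,2]<.093)]
    for n,Q in(("outer",A),("inner",B)):
        if len(Q)>3: print(n,len(Q),np.median(Q[:,2]),np.percentile(Q,[2,98],axis=0).round(4).tolist())
    lt=L[ok&(abs(L[...,0])<.06)&(abs(L[...,1])<.06)]; print("lid top",len(lt),np.median(lt[:,2]) if len(lt) else 0)
save(p,"g1")
print(env.sense()["t"])
E
```

```text
[(0, True), (0.2, True), (0.4, True), (0.6, True), (0.7, True), (0.785, True), (0.85, True)]
outer 2923 0.1124723281241548 [[-0.1281, -0.0194, 0.1066], [-0.0958, 0.0184, 0.1138]]
inner 250 0.08578190943002627 [[-0.1263, -0.0233, 0.0814], [-0.1004, 0.0224, 0.088]]
lid top 6467 0.11363032042723901
outer 1632 0.11246408330422253 [[-0.1281, -0.0196, 0.107], [-0.0956, 0.0186, 0.1138]]
inner 175 0.08636307013765089 [[-0.1263, -0.0229, 0.0822], [-0.0968, 0.0225, 0.0881]]
lid top 7790 0.11364597353705688
22.175
```

View pics/g1.png

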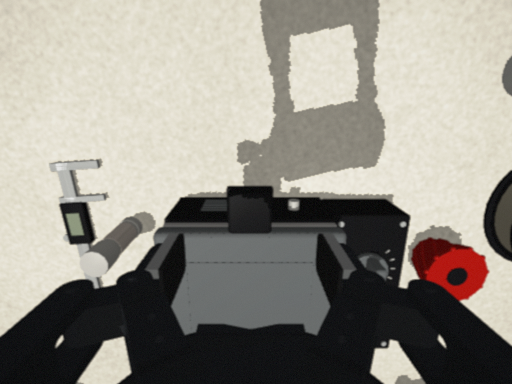

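The view shows the outer grip at (250,208), centred, with its top at 112.5 mm; the inner grip's top is at about 87 mm, and both agree with the text. Grasping with the tips about 91 mm high, then raising.

```bash
python3 - <<'E'
from h import *
h,rr=.0325,.198
P,r=pose(0,0,h,rr)
env.goto(P+.06*uz,r)
print(env.move_linear(P,r,speed=.08,guard=10))
env.command_gripper(0,45); s=env.sense(); print(s["grip_width"],s["finger_force"],s["eef_pos"]-P,s["t"])
for t in np.linspace(0,.785,9)[1:]:
    P,r=pose(t,0,h,rr); g=env.move_linear(P,r,speed=.1,guard=40); s=env.sense(); print(round(t,2),g,s["contact_force"].round(1),round(s["grip_width"],3),round(s["t"],2))
    if g: break
env.pause(.5); print(env.sense()["contact_force"],env.sense()["finger_force"])
p=env.read_camera("scene"); c=p["color"][100:260,180:380]
L=(cloud(p)-H)@np.stack([ux,uy,uz],1); ok=p["z_map"]>0
print("inner?",np.median(L[ok&(abs(L[...,1])<.07)&(L[...,0]>-.17)&(L[...,0]<-.03)][:,2]))
q=env.read_camera("top"); d=q["color"][130:240,160:300]
im=np.hstack([cv2.resize(c,(400,320)),cv2.resize(d,(400,320))]); cv2.imwrite("pics/f.png",im[...,::-1])
L=(cloud(q)-H)@np.stack([ux,uy,uz],1); ok=q["z_map"]>0
a=L[ok&(abs(L[...,1])<.085)&(L[...,0]>-.2)&(L[...,0]<.03)&(L[...,2]<.03)&(L[...,2]>-.02)]; print("top low pts",len(a))
E
```

```text
False
0.4598520872740712 45.64861714839935 [ 0.0004 -0.0003  0.0008] 23.8
0.1 False [-0.3 -0.8 -0.9] 0.457 24.15
0.2 False [-0.9 -2.2 -1.8] 0.457 24.5
0.29 False [-1.4 -1.8 -0.9] 0.458 24.85
0.39 False [-2.  -2.9 -0.9] 0.456 25.2
0.49 False [-1.9 -3.6 -0.2] 0.457 25.55
0.59 False [-3.4 -3.7  0.3] 0.46 25.9
0.69 False [-3.7 -4.1  3. ] 0.454 26.25
0.78 False [-4.3 -4.2  2.9] 0.455 26.6
[-2.0378 -4.6937  1.676 ] 46.22994661331177
inner? 0.43054975592662287
top low pts 200
```

View pics/f.png

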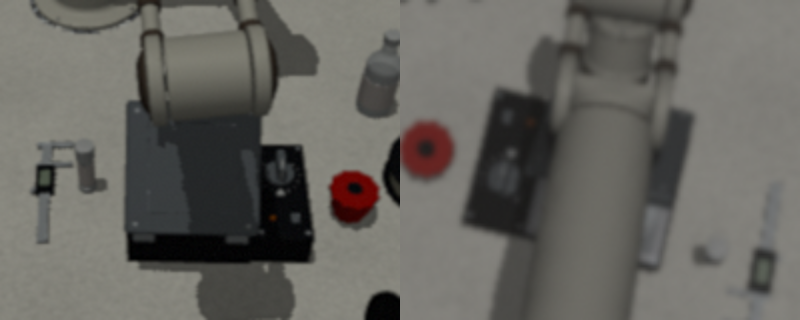

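The lid stands open (left half, grip hidden behind the arm); in the right half a lit frame strip shows at (650,235). I'll check the inner lid's height numerically.

```bash
python3 - <<'E'
from h import *
for c in("top","wrist"):
    p=env.read_camera(c); L=(cloud(p)-H)@np.stack([ux,uy,uz],1); ok=p["z_map"]>0
    a=L[ok&(abs(L[...,1])<.1)&(L[...,0]>-.23)&(L[...,0]<.0)&(L[...,2]<.2)&(L[...,2]>-.01)]
    print(c,len(a))
    for lo in np.arange(-.22,0,.04):
        s=a[(a[:,0]>=lo)&(a[:,0]<lo+.04)&(abs(a[:,1])<.088)]
        if len(s): print(round(lo,2),len(s),np.percentile(s[:,2],[5,25,50,75,95]).round(4), s[:,1].min().round(3),s[:,1].max().round(3))
    print([(((cam2w(p,r["position"])-H)@np.stack([ux,uy,uz],1)).round(3),round(r["conf"],2)) for r in env.search_frame("inner_lid",p)])
save(p,"w9")
E
```

```text
top 649
-0.18 103 [-0.0013  0.0048  0.0086  0.0117  0.0164] -0.087 0.087
-0.14 182 [0.0024 0.0074 0.0123 0.1403 0.15  ] -0.088 0.088
-0.1 152 [0.1079 0.1204 0.1323 0.1415 0.1488] -0.088 0.088
-0.06 89 [0.07   0.0818 0.0927 0.1011 0.1109] -0.088 0.086
-0.02 38 [0.0493 0.0583 0.0627 0.0672 0.0735] -0.088 -0.058
[(array([-0.124, -0.061,  0.009]), 0.65)]
wrist 25224
-0.22 82 [0.0082 0.0089 0.0093 0.0097 0.0103] -0.023 0.023
-0.18 460 [0.007  0.0076 0.0082 0.0087 0.1656] -0.088 0.088
-0.14 12870 [0.1466 0.1606 0.1701 0.1813 0.1956] -0.088 0.088
-0.1 11744 [0.1198 0.1422 0.1867 0.1919 0.1988] -0.08 0.08
[(array([-0.182,  0.009,  0.009]), 0.67), (array([-0.11 ,  0.001,  0.154]), 0.67)]
```

View pics/w9.png

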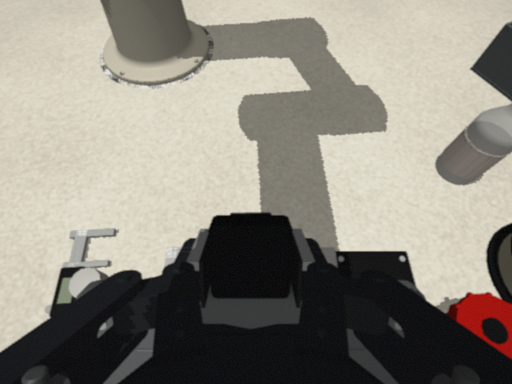

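The inner grip's top sits 9.3 mm above the hinge line (10 mm when shut), and the outer lid's slope is about 45°, held by the fingers at (250,255). Handing in.

```bash
python3 -c "
from h import *
print(env.close_job())"
```

```text
the job is handed in; nothing more can be done
None
```

The job is handed in, with no verdict returned: my last measurements put the dial within about 0.5° of the wedge, the inner lid shut on its rim, and the outer lid held at about 45° in the gripper, and I saw no bystander disturbed.

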